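# Hold the reference reflector over the aperture bar of a laser head

### The job

Set the particle analyser up for its reference reading: lay the orange aperture bar centred across the two posts of the black optical stage, lined up with the stage, and let go of it. Then take the white reflector by its red stem, lift it over the tube rack and finish while holding it still and upright about a centimetre above the bar, centred over the slot with its long side along the bar. The reflector must never touch the bar, and the rack, pots and beaker are to be left alone.

Things in the scene. Friction and masses are not known exactly. Their poses are not given: they have to be found in the camera images.
- stage: Fixed black optical stage: base plate 190 x 75 x 12 mm, long along its x; two grey posts, each 40 (x) x 38 (y) mm with flat rubber tops 50 mm above the table, centred 65 mm either side of the middle along x, leaving a 90 mm gap between them; in the gap a round lens 22 mm high. Origin: middle of its underside, on the table; z up. It stands on one side of the tube rack (left or right), turned by up to about 30 degrees.
- stage_top (a point): Point midway between the two posts at the height of their flat tops, 50 mm above the table; axes as the stage's (x along the line from post to post).
- dock: Fixed blue parking mat 220 (x) x 170 (y) x 6 mm on the other side of the rack, on which bar and reflector wait. Origin: middle of its underside, on the table. Two black rests, 20 (x) x 34 (y) mm and 20 mm high above the mat, 50 mm either side of its middle along x at y = -45 mm, carry the bar.
- bar_mid (a point): Loose orange aperture bar, 160 (x) x 30 (y) x 12 (z) mm, about 0.15 kg, with a slot 38 x 12 mm through its middle, long along x; same either way round. It starts on the dock's two rests, underside 26 mm above the table. This point: Centre of the bar, half-way up, in the middle of the slot; 6 mm below its top face and 6 mm above its underside; x along the bar, y across its 30 mm width, z up.
- reflector_mid (a point): Loose reflector, about 0.12 kg, 70 mm high: a white plate 50 (x) x 30 (y) x 6 mm at the bottom with a red upright square stem, 16 x 16 mm, from its middle up to 70 mm. It starts standing on the dock's mat, 6 mm above the table. This point: Point on the stem's axis half-way up the reflector, 35 mm above the plate's underside and 35 mm below the stem's top; x along the plate's long side, z up along the stem.
- rack: Fixed blue tube rack with five capped tubes, 200 (x) x 50 (y) mm, 108 mm high over the caps, between stage and dock, long roughly away from the robot. Origin: middle of its underside, on the table.
- pot_red: Loose white sample pot with red cap, 40 mm across, 55 mm high, standing on the dock's mat. Origin: centre of its underside. Bystander.
- pot_amber: Loose amber pot with black cap, 44 mm across, 70 mm high, beyond the work area. Origin: centre of its underside. Bystander.
- beaker: Loose glass beaker, 68 mm across, 80 mm high, beyond the work area. Origin: centre of its underside. Bystander.
- pot_blue: Loose white sample pot with blue cap, 40 mm across, 55 mm high, standing on the table about 127 mm from the middle of the stage, off its end nearer the robot. Origin: centre of its underside. Bystander.
There are look-alikes about, which are no part of the job. There is more than one size of the part that bears bar_mid; the job needs the larger. Leave any yellow look-alike of the part that bears reflector_mid alone.

How it is judged:
By the outcome, as a careful person would: the job done as asked, in the order asked, and still so for the second after the job is handed in, while the arm keeps its last pose, push and grip.
It also fails if it takes over 72 s, if anything falls off the work surface, if the arm or the gripper's body presses on something with over 40 N, if the wrist force passes 120 N, or if a joint passes its speed limit or range.

### The arm

A 6-joint arm with a two-finger parallel gripper is mounted at the origin on the work surface. World frame = base frame: x ahead of the robot, y to its left, z up, the work surface at z = 0. Lengths are in m, angles in rad, forces in N, time in s.
With the tool pointing down it reaches from about 0.4 to 0.825 m from the base axis. Payload 7 kg.
Tool frame: the origin (TCP) lies at the very end of the fingers, on their centre line; the grasp point (between the pads) lies 19 mm behind it; z points along the fingers, y is the direction in which the jaws open and shut (so a half turn about z gives the same grasp; the last joint's range is limited). The gripper opens to 88 mm and grips with 3 to 60 N. Pads are 19 mm wide; open, the fingers measure 130 mm over their backs; the gripper's body (78 mm by 193 mm) begins 47 mm behind the grasp point.
Start: joints at [0.288, 0.359, 0.012, 0, -1.224, -0.288], TCP at [0.675, -0, 0.227] pointing down, gripper open.
Joint ranges: [-3.07, 3.07], [-1.43, 2.12], [-1.02, 1.25], [-3.03, 1.67], [-3.05, -0], [-3.03, 3.03]. Speed limits (rad/s): [2.39, 2.39, 3.01, 3.14, 3.14, 3.14].

### API

Orientations are given as [roll, pitch, yaw] about the fixed x, y, z axes, in that order (R = Rz(yaw) Ry(pitch) Rx(roll)).
In Python, from station import arm, eyes, job, outline_of gives the robot as it stands.
- The arm moves only by the tool apply_moves, never from a script. Its argument "moves" is a list of rows, each a list of 5 numbers: the opening, from -1 (shut) to 1 (fully open), then the shift along the tool's x, y, z in m, then the turn about the tool's z in rad. A call has 1 to 12 rows; each row shifts and turns the commanded pose from where the row before left it, along the tool's axes as they then stand; what a row does not reach is not made up. A row lasts 1/12 s, in which the tool goes at most 41.7 mm and 7.16 degrees, less where a joint would pass 70% of its speed; a pose out of reach is approached as far as the arm can. A call with a gripper value outside its range is refused whole. The fingers move at their own pace and stop on an object; "newtons" is the grip in N (left out, the last holds). Time passes only in rows, so rows that do not move let the fingers close. It gives the time, the measured TCP pose, the force and the opening at its end, in the units of the state.
- arm.get_state(): the state, without advancing time (a new reading comes with each control period).
- eyes.grab_frame(name): name is "scene" or "side" or "wrist"; returns a dict with "color" (480x640x3 uint8, red, green, blue), "z_map" (480x640 float32, m along the optical axis (not along the pixel's ray), 0 where there is no reading), "camera_matrix" (3x3 intrinsics, pixels), "extrinsics" (4x4, takes a point from camera to world coordinates). Camera axes: x right, y up, looking along -z (the intrinsics and any distortion apply to the point x, -y, -z); pixel columns grow to the right and rows downward; lengths in m; the calibration is good to about 2 mm. A picture is of the moment at which its call begins.
- job.job_done(): hands the job in, once; it reports no verdict.
Trained networks look in a picture, given as the dict that the camera call returned (one of the last four; its "shot" number tells which), for a name from the list of things; names that differ only in an ending like _2 or _b are one class to them, and where a whole thing is asked for, a point or a joint stands for the part that bears it (a point fixed in the world has none). Each returns a list of dicts, best first, with "score" (0 to 1); they miss things now and then, are a little off and sometimes report something else, mostly with a low value. They report only what shows in the picture. A call takes as long as a camera call. They do not tell look-alikes from the thing itself.
- outline_of(label, picture): "region" (480x640 bool, what is visible of it) and "extent" ([left, top, right, bottom] in pixels, round what is visible of it).
The state is a dict: "t": time; "q": joint angles; "qd": joint speeds; "joint_efforts": joint torques, N m; "eef_pos": TCP position; "ee_rot": TCP orientation; "force": force on the tool from outside, world axes, zero at the start; "moment": the same for the moment, N m; "width": finger opening in m.
Only numpy, scipy, OpenCV 4.12 (cv2) and the standard library are available. Lean on these libraries where they do the work, as an engineer would, in place of code of your own. Each camera call takes 0.05 s, during which the arm holds its last target.

## Working session

There is one attempt and no reset: what is moved stays moved. The work goes in short steps, Python scripts to look and compute and a tool call to move; the robot and the scene stay as the last step left them, time stands still between calls to the robot, and variables do not carry over. Pictures are saved under pics/ and viewed, and the job is handed in when it is done.

Besides the shell and the picture viewer there is one more tool, called after "Call:" by a JSON object that holds its "method" and its "body". apply_moves: Moves the arm, as the interface text tells. Its arguments: {"type":"object","properties":{"moves":{"type":"array","items":{"type":"array","items":{"type":"number"}}},"newtons":{"type":"number"}},"required":["moves"]}

```bash
ls; mkdir -p pics; cat > h.py <<'E'
import numpy as np, cv2
from station import arm, eyes, job, outline_of
def world(f,mask=None):
    K=f["camera_matrix"];T=f["extrinsics"];z=f["z_map"]
    v,u=np.mgrid[0:z.shape[0],0:z.shape[1]]
    x=(u-K[0,2])/K[0,0]*z; y=(v-K[1,2])/K[1,1]*z
    P=np.stack([x,-y,-z],-1)@T[:3,:3].T+T[:3,3]
    P[z<=0]=np.nan
    return P
def save(n,c): cv2.imwrite("pics/"+n,c[...,::-1])
E
python3 - <<'E'
from h import *
for n in ["scene","side","wrist"]:
    f=eyes.grab_frame(n); save(n+"0.png",f["color"]); print(n,f.keys(),f["camera_matrix"].tolist(),f["extrinsics"].round(3).tolist())
    np.savez(f"/tmp/{n}0.npz",**{k:f[k] for k in["color","z_map","camera_matrix","extrinsics"]})
    for l in ["stage","dock","bar_mid","reflector_mid","rack","pot_red","pot_blue","pot_amber","beaker"]:
        print(l,[(round(float(d["score"]),2),[int(a) for a in d["extent"]]) for d in outline_of(l,f)])
print(arm.get_state())
E
```

```text
pics
scene dict_keys(['color', 'z_map', 'camera_matrix', 'extrinsics', 'shot']) [[562.369836126688, 0.0, 337.5532721091063], [0.0, 562.369836126688, 230.2521042186331], [0.0, 0.0, 1.0]] [[-0.828, -0.343, 0.444, 1.04], [0.561, -0.494, 0.665, 0.781], [-0.009, 0.799, 0.601, 0.735], [0.0, 0.0, 0.0, 1.0]]
stage [(0.85, [252, 148, 331, 202])]
dock [(0.59, [317, 270, 465, 374])]
bar_mid [(0.88, [430, 238, 483, 257]), (0.63, [341, 262, 411, 315])]
reflector_mid [(0.9, [398, 293, 430, 338]), (0.63, [428, 350, 462, 398])]
rack [(0.56, [281, 190, 376, 270])]
pot_red []
pot_blue [(0.74, [325, 141, 338, 170]), (0.2, [254, 148, 331, 201])]
pot_amber [(0.73, [232, 280, 263, 326]), (0.7, [317, 271, 464, 373])]
beaker [(0.83, [192, 223, 228, 276])]
side dict_keys(['color', 'z_map', 'camera_matrix', 'extrinsics', 'shot']) [[485.3076532380582, 0.0, 321.8826352631138], [0.0, 485.3076532380582, 240.93432895760247], [0.0, 0.0, 1.0]] [[-0.975, 0.161, -0.151, 0.419], [-0.22, -0.694, 0.686, 0.657], [0.006, 0.702, 0.712, 0.697], [0.0, 0.0, 0.0, 1.0]]
stage [(0.72, [341, 150, 424, 183])]
dock [(0.79, [219, 301
[... 812 characters left out ...]
240, 348])]
beaker [(0.84, [148, 65, 245, 167])]
{'t': 1.5, 'q': array([ 2.88145330e-01,  3.58609644e-01,  1.19248342e-02,  5.47952961e-06,
       -1.22412037e+00, -2.88104358e-01]), 'qd': array([ 0.00104671, -0.00140985,  0.0007399 , -0.00062795,  0.00102076,
        0.00133511]), 'joint_efforts': array([ 2.46587471e-03, -5.82375169e+01,  2.93312109e+01,  7.00246945e+00,
        1.26380075e-02, -2.55280537e-05]), 'eef_pos': array([6.74984454e-01, 1.19180903e-05, 2.26566819e-01]), 'ee_rot': array([ 3.14158563e+00, -7.45555465e-06, -1.57075349e+00]), 'force': array([-0.44329141,  0.5267489 ,  0.57288772]), 'moment': array([-0.01182603,  0.00732862, -0.00870818]), 'width': 0.08736896007011181}
```

View pics/scene0.png

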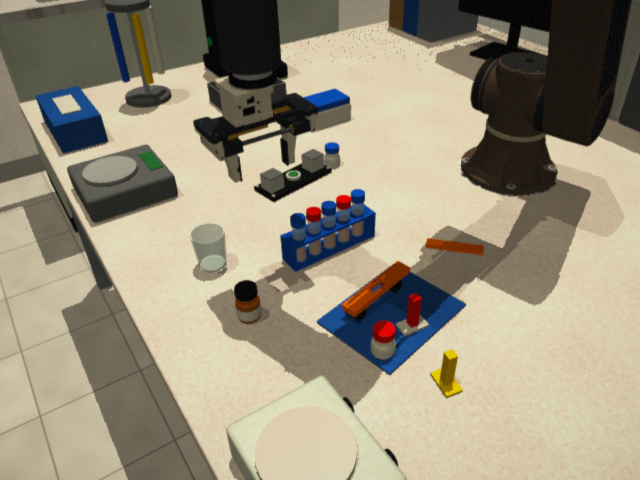

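View pics/side0.png

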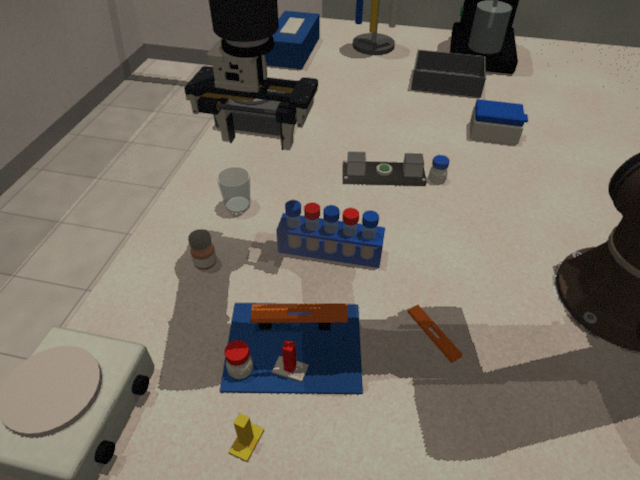

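View pics/wrist0.png

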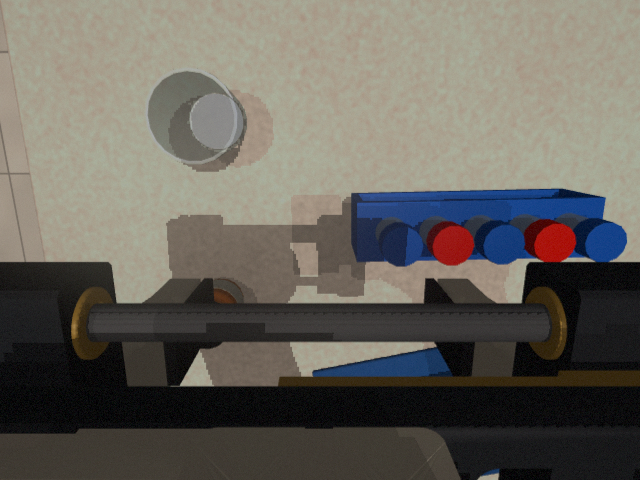

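The orange bars are at scene (375,290), on the dock's rests, and at (455,247), on the table. The first one fits the description because it sits on the rests and looks larger; I'll check its length. The red-stemmed reflector is at scene (413,313) on the mat, and the yellow look-alike is at (448,372).

```bash
cat > m.py <<'E'
from h import *
def rect(P,lab):
    xy=(P[:,:2]*1000).astype(np.float32)
    c,s,a=cv2.minAreaRect(xy)
    if s[0]<s[1]: s=(s[1],s[0]);a=a+90
    a=(a+90)%180-90
    print(lab,"n",len(P),"c",np.round(c,1),"size",np.round(s,1),"yaw",round(a,2),"zmed",round(float(np.median(P[:,2]))*1000,1))
def hsv(c): return cv2.cvtColor(c,cv2.COLOR_RGB2HSV)
def comps(m,amin=40):
    n,l,st,_=cv2.connectedComponentsWithStats(m.astype(np.uint8))
    return [l==i for i in range(1,n) if st[i,4]>amin]
E
python3 - <<'E'
from m import *
for n in ["scene","side"]:
    f=dict(np.load(f"/tmp/{n}0.npz")); P=world(f); H=hsv(f["color"]);h,s,v=[H[...,i].astype(int) for i in range(3)]
    print(n,"table z",np.nanmedian(P[...,2]))
    X,Y,Z=P[...,0],P[...,1],P[...,2]
    inb=(X>.2)&(X<.95)&(abs(Y)<.6)
    org=inb&(h>=4)&(h<17)&(s>190)&(v>80)
    for m in comps(org,100):
        zz=np.percentile(Z[m],90); t=m&(Z>zz-.004)
        rect(P[t],"orange top")
    blue=inb&(h>100)&(h<125)&(s>150)
    for m in comps(blue,100):
        rect(P[m],"blue")
        t=m&(Z<.012)
        if t.sum()>200: rect(P[t],"  low blue")
    red=inb&((h<4)|(h>172))&(s>180)&(v>60)
    for m in comps(red,15): rect(P[m],"red"); print("   zmax",np.nanmax(Z[m]))
    # grey post tops
    g=inb&(abs(Z-.05)<.005)&(s<60)
    for m in comps(g,30): rect(P[m],"grey50")
E
```

```text
scene table z 0.002064209838165576
orange top n 373 c [335.2 160. ] size [115.5  27.4] yaw -46.87 zmed 10.2
orange top n 915 c [561.8 191.4] size [160.5  31.6] yaw 13.7 zmed 39.4
orange top n 66 c [778.4 102.7] size [37.5 21.3] yaw -20.74 zmed 47.1
blue n 417 c [ 383.1 -242.6] size [693.8 101.2] yaw 59.9 zmed 71.6
blue n 120 c [ 354.9 -267.8] size [35.4 33.6] yaw 44.79 zmed 55.7
blue n 155 c [475.4  10.2] size [30.4 26.6] yaw 57.73 zmed 108.3
blue n 2282 c [546.6   9.9] size [202.6  55.1] yaw 1.47 zmed 60.2
  low blue n 688 c [547.8   9.9] size [198.6  55.1] yaw 1.56 zmed 7.6
blue n 5039 c [559.6 236.3] size [220.8 169.7] yaw 12.05 zmed 7.4
  low blue n 5030 c [559.6 236.3] size [220.8 169.7] yaw 12.05 zmed 7.4
red n 169 c [509.7   9.6] size [30.8 26.3] yaw 56.81 zmed 108.5
   zmax 0.11279167969428328
red n 177 c [581.6  11. ] size [33.1 25.7] yaw 57.54 zmed 108.3
   zmax 0.11247420706104483
red n 383 c [527.9 258.1] size [93.9 21.3] yaw 43.91 zmed 52.0
   zmax 0.08062431728161457
red n 402 c [613.3 278.7] size [89.5 34.7] yaw 49.14 zmed 61.7
   zmax 0.06516646109045443
grey50 n 171 
[... 1317 characters left out ...]
size [51.9 34.2] yaw 63.05 zmed 61.7
   zmax 0.06488430627621011
red n 337 c [551.4 283.2] size [16.4 15. ] yaw 83.97 zmed 57.5
   zmax 0.07982473205721496
grey50 n 148 c [ 261.6 -476.1] size [113.7  61.3] yaw -43.08 zmed 48.8
grey50 n 156 c [ 819.3 -352.8] size [112.4  10.4] yaw 0.35 zmed 50.3
grey50 n 211 c [ 540.3 -246.4] size [45.7 39. ] yaw -77.19 zmed 50.9
grey50 n 223 c [ 412.6 -269.4] size [41.6 40.3] yaw -78.1 zmed 50.7
grey50 n 80 c [ 780.1 -101.8] size [44.7 15.6] yaw 23.65 zmed 50.8
grey50 n 100 c [761.5 -60.1] size [60.2 24.6] yaw 23.47 zmed 50.4
grey50 n 580 c [756.1 419.4] size [191.6  14.7] yaw -89.65 zmed 49.9
grey50 n 104 c [829.4 521.4] size [79.7  1.1] yaw -0.08 zmed 50.6
```

Call:
{"method": "apply_moves", "body": {"moves": [[0.15,-0.0384,0.023,0,0],[0.15,-0.0384,0.023,0,0],[0.15,-0.0384,0.023,0,0],[0.15,-0.0384,0.023,0,0],[0.15,-0.0384,0.023,0,0],[0.15,0,0,0,0.12],[0.15,0,0,0,0.12],[0.15,0,0,0,0.12],[0.15,0,0,0,0.12],[0.15,0,0,0,0.12],[0.15,0,0,0,0.12],[0.15,0,0,0,0.12]], "newtons": 20}}

```text
t: 2.5
eef_pos: [0.5679, 0.1788, 0.2267]
ee_rot: [-3.142, 0.0, -2.417]
force: [-0.6, -0.0, 0.8]
width: 0.0507
```

Call:
{"method": "apply_moves", "body": {"moves": [[0.15,0,0,0,0.12],[0.15,0,0,0,0.12],[0.15,0,0,0,0.12],[0.15,0,0,0,0.13],[0.15,0,0,0,0],[0.15,0,0,0,0]]}}

```text
t: 3.0
eef_pos: [0.5679, 0.1787, 0.2266]
ee_rot: [3.142, 0.0, -2.892]
force: [1.1, 0.1, 0.1]
width: 0.0503
```

```bash
python3 - <<'E'
from m import *
F=[eyes.grab_frame(n) for n in ("wrist","side","scene")]
for f,n in zip(F,("wrist","side","scene")):
    save(n+"1.png",f["color"]); np.savez(f"/tmp/{n}1.npz",**{k:f[k] for k in["color","z_map","camera_matrix","extrinsics"]})
cv2.imwrite("pics/crop1.png",cv2.resize(F[1]["color"][280:470,190:390,::-1],None,fx=3.0,fy=3.0))
s=arm.get_state();print(s["t"],s["eef_pos"],s["ee_rot"],s["width"],s["q"])
f=F[0];P=world(f);H=hsv(f["color"]);h,sa,v=[H[...,i].astype(int) for i in range(3)]
X,Y,Z=P[...,0],P[...,1],P[...,2]
for m in comps((h>=4)&(h<17)&(sa>190)&(v>60),100):
    zz=np.percentile(Z[m],90); rect(P[m&(Z>zz-.004)],"orange")
for m in comps(((h<4)|(h>172))&(sa>180)&(v>50),30):
    zz=np.percentile(Z[m],90); rect(P[m&(Z>zz-.006)],"red top")
E
```

```text
3.15 [0.56793528 0.17870637 0.22658327] [ 3.14157135e+00  3.06962307e-05 -2.89257326e+00] 0.0504960009613251 [ 6.32838068e-01  2.28798243e-01 -1.70175999e-01 -8.96441455e-06
 -1.17178564e+00 -1.95461152e+00]
orange n 0 c [0. 0.] size [0. 0.] yaw 0.0 zmed nan
red top n 0 c [0. 0.] size [0. 0.] yaw 0.0 zmed nan
red top n 0 c [0. 0.] size [0. 0.] yaw 0.0 zmed nan
red top n 0 c [0. 0.] size [0. 0.] yaw 0.0 zmed nan
  return _methods._mean(a, axis=axis, dtype=dtype,
  ret = ret.dtype.type(ret / rcount)
```

```bash
python3 - <<'E'
from m import *
f=dict(np.load("/tmp/wrist1.npz"));P=world(f);H=hsv(f["color"]);h,sa,v=[H[...,i].astype(int) for i in range(3)]
Z=P[...,2]; ok=np.isfinite(Z)&(Z<.12)
for m in comps(ok&(h>=4)&(h<17)&(sa>190)&(v>60),100):
    zz=np.percentile(Z[m],80); rect(P[m&(abs(Z-zz)<.004)],"orange")
for m in comps(ok&((h<4)|(h>172))&(sa>180)&(v>50),30):
    zz=np.percentile(Z[m],90); rect(P[m&(Z>zz-.005)],"red top"); print(zz)
for n in ("side","scene"):
    f=dict(np.load(f"/tmp/{n}1.npz"));P=world(f);H=hsv(f["color"]);h,sa,v=[H[...,i].astype(int) for i in range(3)]
    X,Y,Z=P[...,0],P[...,1],P[...,2]
    m=(abs(Z-.012)<.006)&(sa<110)&(v>70)&(np.hypot(X-.548,Y-.272)<.05)
    for q in comps(m,30): rect(P[q],n+" plate")
    m=(abs(Z-.076)<.006)&((h<5)|(h>172))&(sa>150)&(np.hypot(X-.548,Y-.272)<.04)
    for q in comps(m,10): rect(P[q],n+" stemtop")
    g=(abs(Z-.05)<.005)&(sa<60)&(X>.35)&(X<.6)&(Y<-.2)&(Y>-.32)
    for q in comps(g,30): rect(P[q],n+" post")
E
```

```text
orange n 5153 c [558.3 191. ] size [158.3  29.1] yaw 13.61 zmed 38.1
red top n 1752 c [507.    9.3] size [29.1 28.7] yaw 51.3 zmed 108.1
0.10898193467479055
red top n 1338 c [579.   10.6] size [28.4 27.6] yaw -76.18 zmed 108.1
0.1089840274896036
red top n 411 c [550.2 281.8] size [16.  15.5] yaw 83.58 zmed 75.9
0.0766685200411065
side plate n 427 c [551.2 280. ] size [50.4 37. ] yaw -6.77 zmed 12.6
side stemtop n 116 c [551.2 282.7] size [16.1 15.3] yaw 86.18 zmed 76.5
side post n 211 c [ 540.2 -246.1] size [46.1 38.9] yaw -76.91 zmed 50.6
side post n 222 c [ 412.5 -269.1] size [43.3 40.7] yaw -80.61 zmed 50.8
scene plate n 305 c [550.6 279.6] size [56.6 37.3] yaw -9.06 zmed 12.9
scene stemtop n 100 c [553.5 282.9] size [17.7 17.3] yaw 83.52 zmed 76.6
scene post n 155 c [ 413.8 -268.1] size [43.7 43.7] yaw -79.44 zmed 51.6
scene post n 198 c [ 540.6 -244.2] size [43.5 42.7] yaw 11.3 zmed 51.4
```

View pics/wrist1.png

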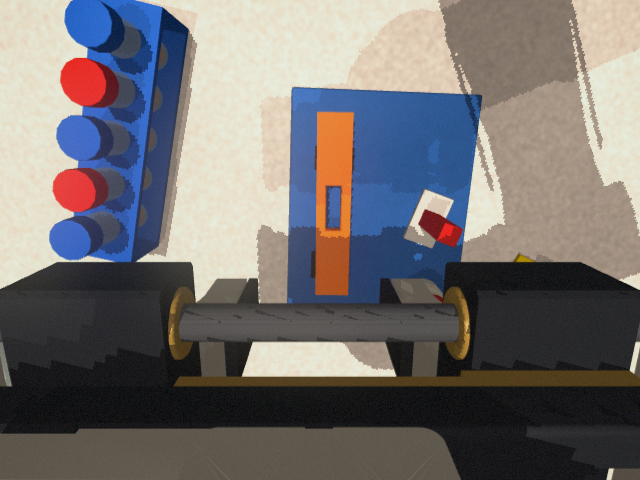

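View pics/crop1.png

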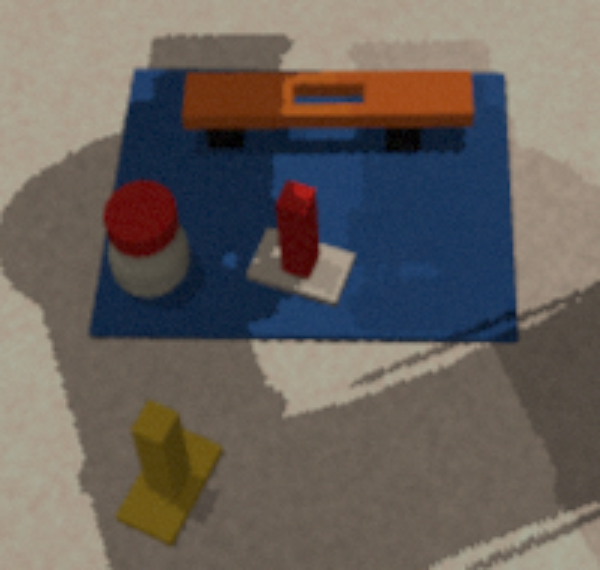

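In the crop, the large orange bar sits on the rests at (330,100). Its measured size is 160x30 mm, while the other bar is 115 mm long. The red reflector is at (300,240), the red-capped pot at (148,240) and the yellow look-alike at (165,470). I'm descending on the bar.

Call:
{"method": "apply_moves", "body": {"moves": [[0.15,0.0051,0.0144,0.02,0.01],[0.15,0,0,0.025,0],[0.15,0,0,0.025,0],[0.15,0,0,0.025,0],[0.15,0,0,0.025,0],[0.15,0,0,0.025,0],[0.15,0,0,0.02,0],[0.15,0,0,0.01,0],[0.15,0,0,0,0]]}}

```text
t: 3.9
eef_pos: [0.5582, 0.1906, 0.0493]
ee_rot: [-3.14, -0.004, -2.905]
force: [-0.5, 0.5, 0.1]
width: 0.0505
```

```bash
python3 - <<'E'
from m import *
f=eyes.grab_frame("side");save("side2.png",f["color"]);cv2.imwrite("pics/crop2.png",cv2.resize(f["color"][250:410,190:390,::-1],None,fx=4,fy=3.7))
s=arm.get_state();print(s["t"],s["eef_pos"],s["ee_rot"],s["qd"].round(3))
E
```

```text
3.95 [0.55919926 0.19113307 0.05094853] [-3.14063617e+00 -1.73374634e-03 -2.90453561e+00] [ 0.001 -0.032  0.029  0.008 -0.013 -0.007]
```

View pics/crop2.png

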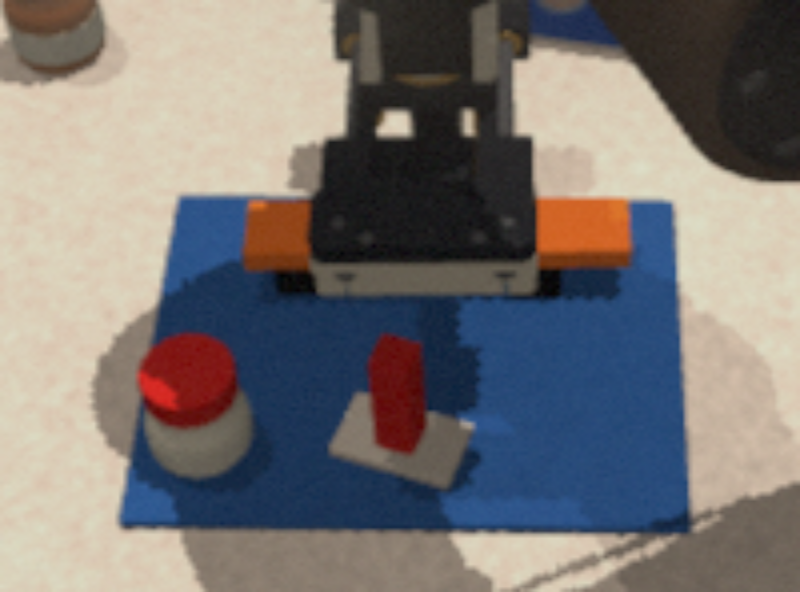

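The view shows the gripper centred over the bar with the body edge at crop row ~295. The reflector's stem top, at (400,340), is still clear of it.

Call:
{"method": "apply_moves", "body": {"moves": [[0.15,0,0,0.012,0],[0.15,0,0,0.01,0],[0.15,0,0,0.007,0],[0.15,0,0,0,0],[0.15,0,0,0,0]], "newtons": 25}}

```text
t: 4.37
eef_pos: [0.5595, 0.1914, 0.0228]
ee_rot: [-3.141, -0.0, -2.905]
force: [0.1, -0.2, -0.1]
width: 0.0503
```

Call:
{"method": "apply_moves", "body": {"moves": [[-0.3,0,0,0,0],[-0.5,0,0,0,0],[-1,0,0,0,0],[-1,0,0,0,0],[-1,0,0,0,0],[-1,0,0,0,0]]}}

```text
t: 4.87
eef_pos: [0.5597, 0.1915, 0.023]
ee_rot: [3.142, 0.001, -2.906]
force: [-0.3, -0.8, 4.2]
width: 0.0298
```

Call:
{"method": "apply_moves", "body": {"moves": [[-1,0,0,-0.005,0],[-1,0,0,-0.01,0],[-1,0,0,-0.02,0],[-1,0,0,-0.025,0],[-1,0,0,-0.03,0],[-1,0,0,-0.03,0],[-1,0,0,-0.03,0],[-1,0,0,-0.02,0],[-1,0,0,-0.01,0],[-1,0,0,0,0]]}}

```text
t: 5.7
eef_pos: [0.5604, 0.192, 0.2055]
ee_rot: [3.14, 0.004, -2.906]
force: [0.3, -0.2, -0.9]
width: 0.0298
```

Call:
{"method": "apply_moves", "body": {"moves": [[-1,0.007,-0.0157,0,0],[-1,0.012,-0.0269,0,0],[-1,0.0155,-0.0347,0,0],[-1,0.0155,-0.0347,0,0],[-1,0.0155,-0.0347,0,0],[-1,0.0155,-0.0347,0,0],[-1,0.0155,-0.0347,0,0],[-1,0.0155,-0.0347,0,0],[-1,0.0155,-0.0347,0,0],[-1,0.0155,-0.0347,0,0],[-1,0.0155,-0.0347,0,0],[-1,0.0155,-0.0347,0,0]]}}

```text
t: 6.7
eef_pos: [0.4791, -0.2297, 0.2007]
ee_rot: [3.14, -0.003, -2.906]
force: [0.7, 0.3, -2.3]
width: 0.0299
```

```bash
cat > look.py <<'E'
from m import *
import sys
tag=sys.argv[1]
for n in sys.argv[2:]:
    f=eyes.grab_frame(n);save(n+tag+".png",f["color"]);np.savez(f"/tmp/{n}{tag}.npz",**{k:f[k] for k in["color","z_map","camera_matrix","extrinsics"]})
    P=world(f);H=hsv(f["color"]);h,sa,v=[H[...,i].astype(int) for i in range(3)]
    X,Y,Z=P[...,0],P[...,1],P[...,2];ok=np.isfinite(Z)
    for m in comps(ok&(h>=4)&(h<17)&(sa>190)&(v>60)&(Y<.1)&(X<.75),100):
        zz=np.percentile(Z[m],85); rect(P[m&(abs(Z-zz)<.004)],n+" orange")
    g=ok&(abs(Z-.05)<.004)&(sa<70)&(X>.35)&(X<.6)&(Y<-.2)&(Y>-.32)
    for q in comps(g,60): rect(P[q],n+" post")
    g=ok&(abs(Z-.013)<.005)&(v<75)&(X>.35)&(X<.62)&(Y<-.18)&(Y>-.34)
    for q in comps(g,100): rect(P[q],n+" base")
    g=ok&((h<5)|(h>172))&(sa>150)&(Z<.3)&(X<.75)
    for q in comps(g,40):
        zz=np.percentile(Z[q],92); rect(P[q&(Z>zz-.005)],n+" redtop")
s=arm.get_state();print(s["t"],s["eef_pos"].round(4),s["ee_rot"].round(4),s["width"],s["force"].round(1))
E
python3 look.py 3 wrist side scene
```

```text
wrist orange n 16392 c [ 437.  -238.1] size [77. 30.] yaw 13.42 zmed 215.9
wrist orange n 2261 c [ 497.5 -223.5] size [29.7 16.2] yaw -76.43 zmed 215.6
wrist post n 810 c [ 412.2 -282.6] size [40.  10.7] yaw 11.31 zmed 50.1
wrist post n 299 c [ 526.6 -258.3] size [16.2 15.5] yaw -78.06 zmed 50.1
wrist base n 4166 c [ 464.9 -276.4] size [165.7  38.9] yaw 10.22 zmed 12.1
wrist base n 803 c [ 539.3 -216.5] size [40.8 18.6] yaw 10.28 zmed 12.0
wrist redtop n 640 c [477.1 -68.5] size [176.8  23. ] yaw 66.09 zmed 107.8
side orange n 218 c [ 430. -239.] size [68.5 29.8] yaw 24.96 zmed 216.3
side orange n 241 c [ 521.8 -220.9] size [67.7 31.2] yaw 14.19 zmed 215.9
side post n 206 c [ 539.2 -245.5] size [44.5 38.1] yaw -79.5 zmed 50.8
side post n 212 c [ 412.3 -268.1] size [42.9 40.4] yaw -80.33 zmed 50.6
side base n 1020 c [ 474.8 -253.8] size [187.5  77.1] yaw 10.93 zmed 12.9
side redtop n 139 c [579.7  12.1] size [28.5 25.6] yaw -76.24 zmed 108.9
side redtop n 148 c [508.9   9.3] size [28.1 27.2] yaw -79.01 zmed 108.8
side redtop n 391 c [628.  298.6] size [35.6 33.9] yaw -71.06 zmed 61.9
side redtop n 108 c [551.2 283.1] size [15.7 15. ] yaw 84.67 zmed 76.7
scene orange n 68 c [ 424.9 -233. ] size [56.  16.6] yaw 10.5 zmed 217.1
scene orange n 247 c [ 512.4 -221. ] size [95.4 35.6] yaw 16.78 zmed 216.6
scene post n 155 c [ 412.1 -266.9] size [44.  43.7] yaw 11.03 zmed 51.3
scene post n 190 c [ 540.2 -246. ] size [45.4 43.5] yaw -84.32 zmed 51.5
scene base n 794 c [ 476.6 -254.4] size [192.4  79.1] yaw 10.75 zmed 13.6
scene redtop n 107 c [509.6   9.7] size [32.3 26.1] yaw 55.86 zmed 109.5
scene redtop n 124 c [582.   10.3] size [31.  27.3] yaw 57.79 zmed 109.4
scene redtop n 82 c [553.3 282.4] size [17.9 16.3] yaw 79.39 zmed 76.9
scene redtop n 313 c [630.6 298.5] size [37.8 34. ] yaw 51.45 zmed 62.2
6.85 [ 0.4789 -0.2304  0.2003] [ 3.1399 -0.0037 -2.9106] 0.0297417907069981 [-0.3  0.7 -1.2]
```

View pics/wrist3.png

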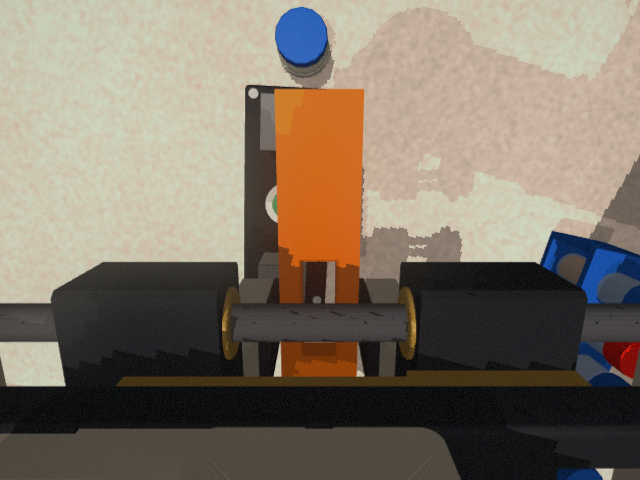

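View pics/side3.png

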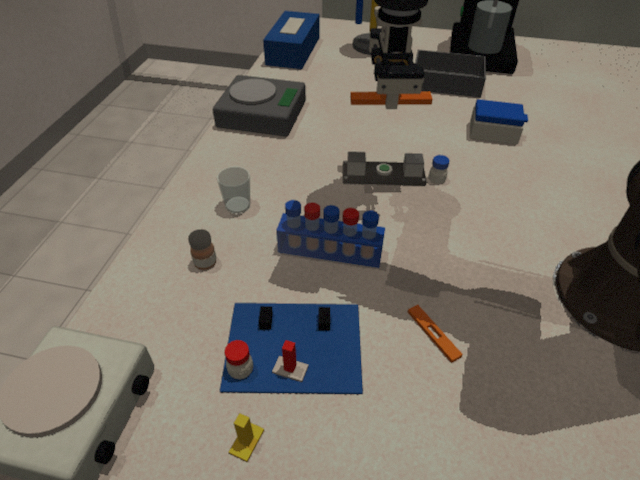

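The wrist view shows the bar held at columns 275–365, offset to the tube-rack side of the stage (columns 245–400). I'm aligning it and lowering it to just above the posts.

Call:
{"method": "apply_moves", "body": {"moves": [[-1,0.009,-0.025,0,0],[-1,0,0,0.02,0.05],[-1,0,0,0.02,0],[-1,0,0,0.02,0],[-1,0,0,0.02,0],[-1,0,0,0.02,0],[-1,0,0,0.02,0],[-1,0,0,0.014,0],[-1,0,0,0,0],[-1,0,0,0,0],[-1,0,0,0,0]]}}

```text
t: 7.77
eef_pos: [0.4787, -0.2541, 0.0689]
ee_rot: [-3.141, -0.0, -2.955]
force: [0.3, -0.2, -1.6]
width: 0.0297
```

```bash
python3 look.py 4 wrist side scene; python3 - <<'E'
import cv2
a=cv2.imread("pics/side4.png")[100:220,300:480];b=cv2.imread("pics/scene4.png")[100:220,230:350]
cv2.imwrite("pics/c4a.png",cv2.resize(a,None,fx=4.4,fy=4.4));cv2.imwrite("pics/c4b.png",cv2.resize(b,None,fx=5,fy=5))
E
```

```text
wrist orange n 16472 c [ 436.2 -260.3] size [77.4 30.2] yaw 10.51 zmed 84.0
wrist orange n 2290 c [ 497.3 -248.9] size [30.  16.6] yaw -80.18 zmed 83.9
wrist post n 1955 c [ 409.7 -269.4] size [40.  37.7] yaw 10.02 zmed 50.2
wrist post n 112 c [ 524.9 -264.5] size [9.7 3. ] yaw 7.97 zmed 50.0
wrist base n 9573 c [ 436.2 -264.2] size [113.4  74.8] yaw 10.41 zmed 12.0
wrist base n 620 c [ 496.4 -249.2] size [17.7 15.9] yaw -79.2 zmed 12.1
wrist base n 144 c [ 535.6 -218.2] size [21.3  4.1] yaw 21.48 zmed 12.1
side orange n 142 c [ 524.3 -239.6] size [59.2 29.2] yaw 10.5 zmed 85.3
side orange n 110 c [ 431.7 -258.9] size [61.1 30.4] yaw 12.65 zmed 84.7
side post n 160 c [ 538.1 -239.8] size [38.1 32.9] yaw 10.63 zmed 51.0
side post n 173 c [ 411.4 -263.6] size [39.9 34.5] yaw 10.0 zmed 50.6
side base n 1029 c [ 475.3 -257.6] size [187.9  80.6] yaw 10.69 zmed 13.1
side redtop n 139 c [579.6  12.8] size [28.3 25.6] yaw -77.03 zmed 108.8
side redtop n 142 c [509.5  10.4] size [27.8 25.9] yaw 45.34 zmed 108.9
side redtop n 394 c [628.  299.4] size [34.9 34.3] yaw -62.91 zmed 61.9
side redtop n 104 c [551.4 282.1] size [17.9 14.8] yaw 83.54 zmed 76.7
scene orange n 236 c [ 515.6 -244.1] size [89.  33.7] yaw 11.02 zmed 86.2
scene post n 134 c [ 412.7 -263.2] size [43.8 36.6] yaw 10.89 zmed 51.1
scene post n 172 c [ 540.1 -243.3] size [43.5 42.8] yaw -84.81 zmed 51.5
scene base n 798 c [ 476.9 -255.4] size [192.1  80.5] yaw 11.01 zmed 13.6
scene redtop n 112 c [510.   10.3] size [32.7 26.1] yaw 55.81 zmed 109.4
scene redtop n 119 c [582.2  10.6] size [31.  27.3] yaw 59.0 zmed 109.6
scene redtop n 84 c [552.8 282.4] size [17.7 16.9] yaw -5.03 zmed 77.0
scene redtop n 310 c [630.2 297.9] size [38.1 34. ] yaw 51.17 zmed 62.2
7.9167 [ 0.4791 -0.2544  0.0696] [-3.1410e+00  1.7000e-03 -2.9555e+00] 0.02952263975956228 [-0.6  0.5 -1.6]
```

View pics/wrist4.png

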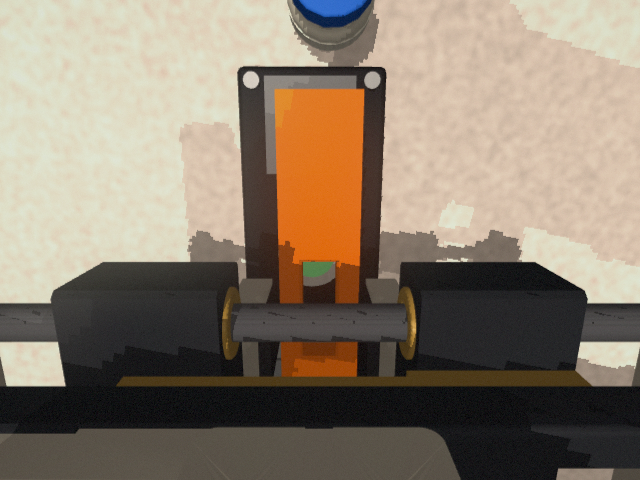

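View pics/c4a.png

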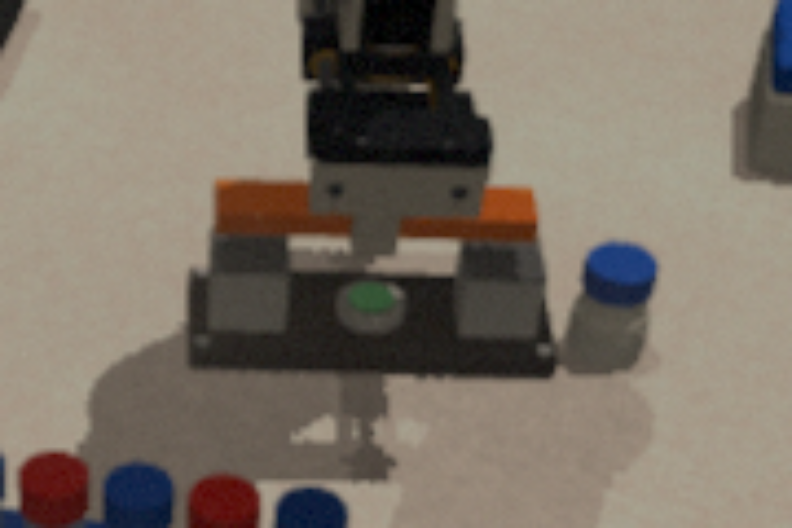

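View pics/c4b.png

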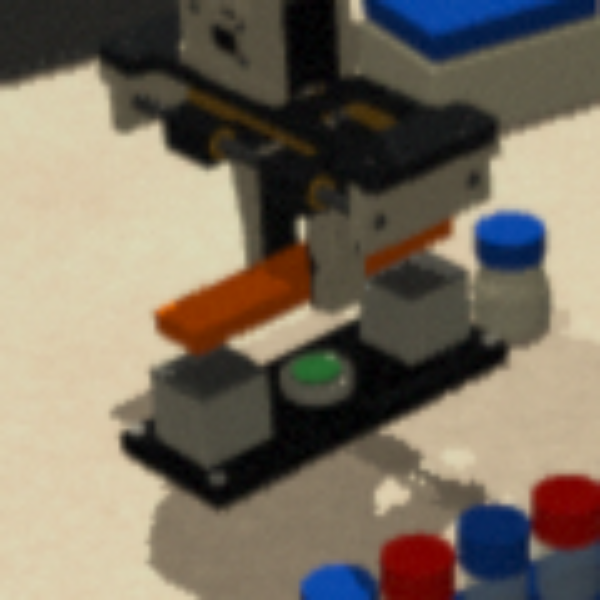

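The wrist view shows the bar centred at column ~320 and the stage at ~312 (base edges 238–386). The bar therefore needs about 4 mm sideways and 3.8 mm towards the robot.

Call:
{"method": "apply_moves", "body": {"moves": [[-1,0.0038,-0.004,0,0.003],[-1,0,0,0.006,0],[-1,0,0,0.006,0],[-1,0,0,0.004,0],[-1,0,0,0,0],[-1,0,0,0,0],[-1,0,0,0,0]]}}

```text
t: 8.5
eef_pos: [0.4754, -0.2591, 0.0525]
ee_rot: [3.142, -0.0, -2.959]
force: [0.5, 0.7, -1.7]
width: 0.0293
```

```bash
python3 look.py 5 wrist side scene; python3 - <<'E'
import cv2
a=cv2.imread("pics/side5.png")[100:220,300:480];b=cv2.imread("pics/scene5.png")[100:220,230:350]
cv2.imwrite("pics/c5a.png",cv2.resize(a,None,fx=4.4,fy=4.4));cv2.imwrite("pics/c5b.png",cv2.resize(b,None,fx=5,fy=5))
E
```

```text
wrist orange n 16472 c [ 432.8 -265.2] size [77.1 30.1] yaw 10.41 zmed 67.6
wrist orange n 2305 c [ 494.2 -253.9] size [29.9 16.4] yaw -79.98 zmed 67.4
wrist post n 1697 c [ 409.6 -269.1] size [39.7 38.2] yaw 10.51 zmed 50.1
wrist base n 8214 c [ 431.  -264.9] size [103.4  74.4] yaw 10.58 zmed 12.0
wrist base n 2004 c [ 466.5 -288.1] size [42.4 16.1] yaw 9.11 zmed 12.1
wrist base n 146 c [ 530.5 -269.3] size [20.8  3.4] yaw -0.46 zmed 12.1
wrist base n 111 c [ 523.  -226.1] size [19.8  2.2] yaw 21.27 zmed 12.1
side orange n 113 c [ 530.5 -246.2] size [44.  28.8] yaw 0.66 zmed 68.6
side orange n 81 c [ 425.9 -264.1] size [56.9 28. ] yaw 11.61 zmed 68.4
side post n 89 c [ 538.8 -243.8] size [39.6 38.2] yaw -79.49 zmed 50.4
side post n 66 c [ 409.9 -255.2] size [41.4 15. ] yaw 11.43 zmed 50.5
side base n 1025 c [ 475.2 -255.9] size [188.1  77.5] yaw 10.15 zmed 12.9
side redtop n 139 c [580.6  12.3] size [26.7 25.8] yaw 64.18 zmed 108.8
side redtop n 145 c [508.9   8.9] size [28.2 27.1] yaw 84.84 zmed 108.8
side redtop n 394 c [628.6 299. ] size [34.5 34.2] yaw 59.5 zmed 62.0
side redtop n 105 c [551.3 283. ] size [16.1 14.9] yaw 84.73 zmed 76.7
scene orange n 221 c [ 512.2 -250.6] size [89.5 34.1] yaw 13.13 zmed 69.4
scene post n 62 c [ 409.8 -254.2] size [44.3 17.8] yaw -1.57 zmed 50.7
scene post n 99 c [ 541.  -245.1] size [42.4 39.9] yaw -77.89 zmed 51.0
scene base n 780 c [ 477.1 -253.8] size [193.  78.] yaw 10.75 zmed 13.8
scene redtop n 110 c [509.4   9.4] size [32.9 26. ] yaw 55.78 zmed 109.5
scene redtop n 122 c [582.7  11.6] size [31.4 27.7] yaw 61.62 zmed 109.3
scene redtop n 82 c [553.1 282. ] size [18.3 18.2] yaw -8.16 zmed 77.1
scene redtop n 310 c [630.4 298.4] size [36.6 34.1] yaw 53.29 zmed 62.1
8.65 [ 0.4756 -0.2591  0.0527] [-3.1415e+00  3.0000e-04 -2.9587e+00] 0.029495881066200238 [ 0.4 -0.6 -1.2]
```

View pics/wrist5.png

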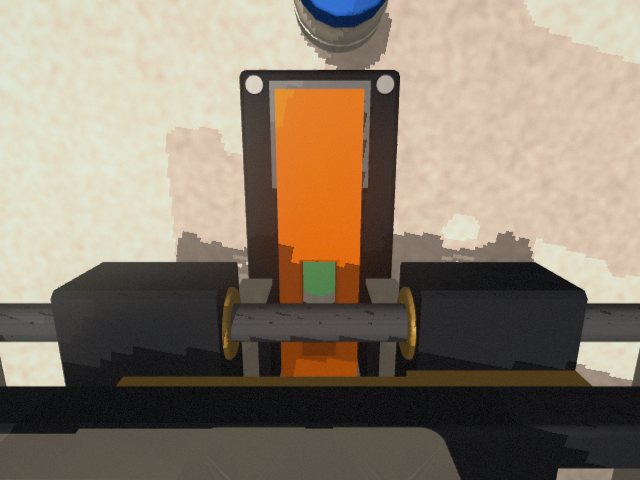

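View pics/c5a.png

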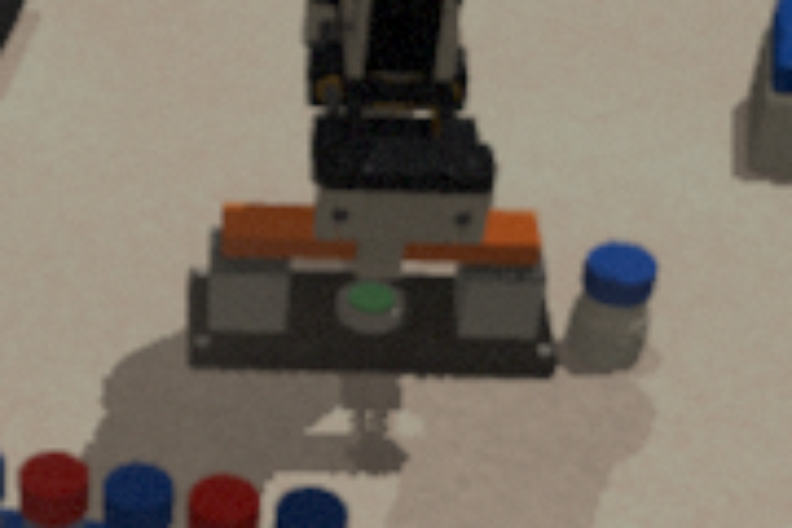

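View pics/c5b.png

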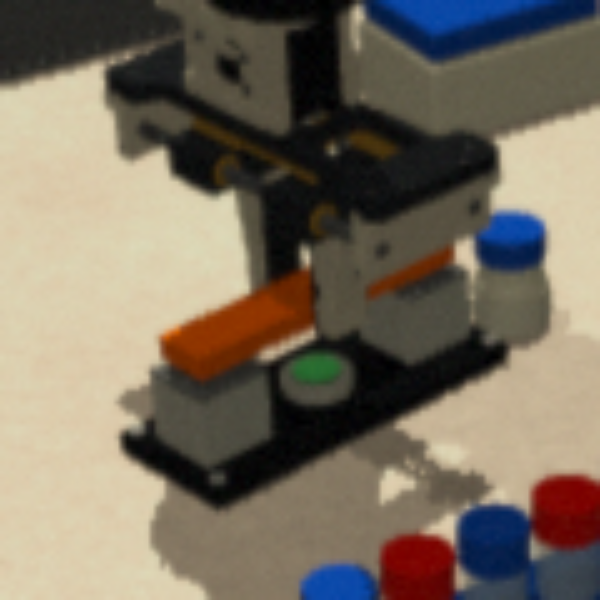

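In the wrist view the bar (275–364) is now centred on the stage (240–399), within about half a millimetre. I'm setting it down.

Call:
{"method": "apply_moves", "body": {"moves": [[-1,0,0.0003,0.002,0],[-1,0,0,0.002,0],[-1,0,0,0.0012,0],[-1,0,0,0,0],[-1,0,0,0,0]]}}

```text
t: 9.07
eef_pos: [0.4753, -0.2588, 0.0473]
ee_rot: [3.142, -0.0, -2.959]
force: [-0.1, -0.2, -1.4]
width: 0.0299
```

Call:
{"method": "apply_moves", "body": {"moves": [[-1,0,0,0.0005,0],[-1,0,0,0.0003,0],[-1,0,0,0,0],[-1,0,0,0,0]]}}

```text
t: 9.4
eef_pos: [0.4754, -0.2588, 0.047]
ee_rot: [-3.141, 0.0, -2.959]
force: [-1.5, 1.8, 5.1]
width: 0.0298
```

Call:
{"method": "apply_moves", "body": {"moves": [[-0.2,0,0,0,0],[-0.1,0,0,0,0],[0.1,0,0,0,0],[0.15,0,0,0,0],[0.15,0,0,-0.01,0],[0.15,0,0,-0.02,0],[0.15,0,0,-0.03,0],[0.15,0,0,-0.03,0],[0.15,0,0,-0.03,0],[0.15,0,0,-0.03,0],[0.15,0,0,0,0],[0.15,0,0,0,0]]}}

```text
t: 10.4
eef_pos: [0.4765, -0.259, 0.1993]
ee_rot: [-3.14, 0.005, -2.959]
force: [-1.3, -0.2, -0.6]
width: 0.0505
```

```bash
python3 look.py 6 wrist side scene; python3 - <<'E'
import cv2
a=cv2.imread("pics/side6.png")[100:220,300:480]
cv2.imwrite("pics/c6a.png",cv2.resize(a,None,fx=4.4,fy=4.4))
E
```

```text
wrist orange n 6655 c [ 465.5 -258.8] size [142.4  29.8] yaw 10.36 zmed 62.1
wrist post n 724 c [ 409.7 -269.2] size [40.1 38. ] yaw 10.59 zmed 50.1
wrist post n 88 c [ 532.8 -263.9] size [24.   2.6] yaw 9.89 zmed 50.0
wrist post n 111 c [ 526.2 -229.7] size [23.9  3. ] yaw 9.2 zmed 50.2
wrist base n 8544 c [ 469.3 -257.9] size [180.7  74.9] yaw 10.35 zmed 12.1
wrist base n 182 c [ 497.8 -252.9] size [13.3 10.5] yaw -79.97 zmed 12.1
side orange n 372 c [ 470.4 -255.7] size [147.6  30.4] yaw 11.19 zmed 62.8
side base n 1065 c [ 475.7 -255.5] size [186.7  77.5] yaw 10.55 zmed 12.9
side redtop n 134 c [579.9  11.2] size [27.2 25.7] yaw -76.01 zmed 109.0
side redtop n 143 c [509.4   9.7] size [27.6 27.4] yaw 44.48 zmed 108.7
side redtop n 392 c [628.4 299.2] size [34.5 34.5] yaw 40.52 zmed 61.8
side redtop n 110 c [551.3 283.4] size [16.  14.7] yaw 83.99 zmed 76.6
scene orange n 430 c [ 476.9 -256. ] size [162.   36.1] yaw 11.43 zmed 63.7
scene post n 68 c [ 547.  -234.3] size [54.1 29.5] yaw -36.57 zmed 49.7
scene base n 807 c [ 476.4 -255.8] size [193.8  79.8] yaw 10.85 zmed 13.4
scene redtop n 106 c [509.5   9.5] size [31.9 26.1] yaw 55.9 zmed 109.5
scene redtop n 124 c [582.7  10.6] size [28.8 28. ] yaw 68.26 zmed 109.7
scene redtop n 84 c [553.2 282.2] size [17.5 15.4] yaw 78.2 zmed 77.1
scene redtop n 316 c [630.3 298.5] size [36.9 35.2] yaw 20.42 zmed 62.0
10.55 [ 0.4747 -0.2586  0.1959] [ 3.1409e+00 -1.1000e-03 -2.9590e+00] 0.050344156226452386 [ 0.9  0.2 -0. ]
```

View pics/wrist6.png

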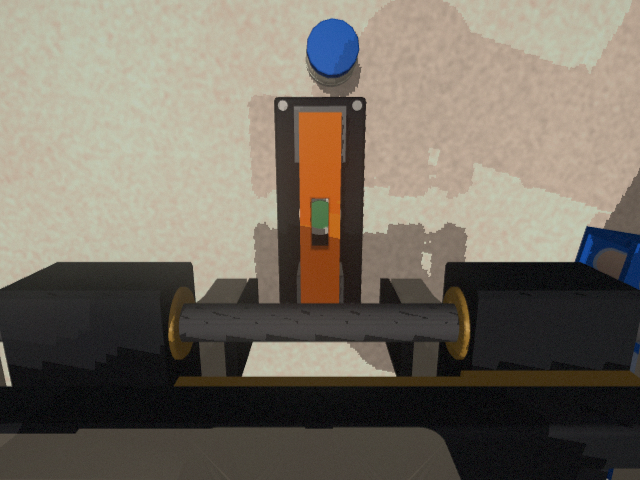

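View pics/c6a.png

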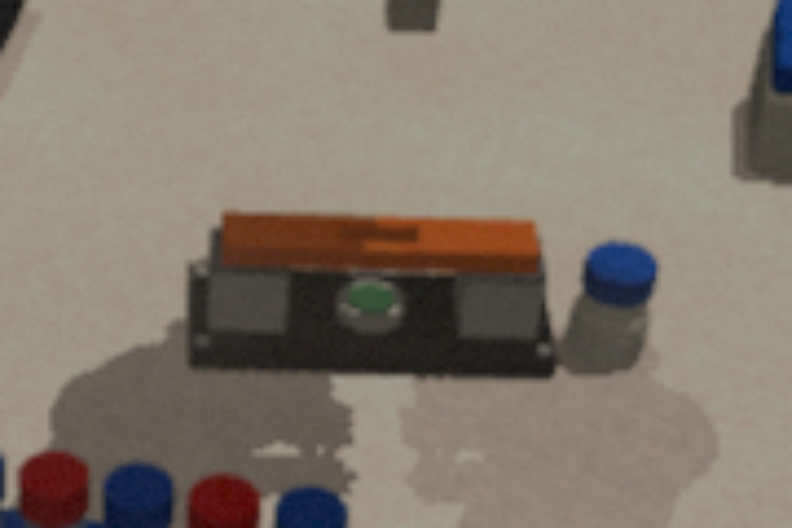

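The wrist view (10:35 yaw fit) has the bar at 300–343 centred on the base at 275–365. The measured centre offset from the stage is under 0.5 mm and the yaw difference under 0.1°. The bar is placed, so I'm going to the reflector.

Call:
{"method": "apply_moves", "body": {"moves": [[0.15,-0.0124,0.037,0,0],[0.15,-0.0124,0.037,0,0],[0.15,-0.0124,0.037,0,0],[0.15,-0.0124,0.037,0,0],[0.15,-0.0124,0.037,0,0],[0.15,-0.0124,0.037,0,0],[0.15,-0.0124,0.037,0,0],[0.15,-0.0124,0.037,0,0],[0.15,-0.0124,0.037,0,0],[0.15,-0.0124,0.037,0,0],[0.15,-0.0124,0.037,0,0],[0.15,-0.0124,0.037,0,0]]}}

```text
t: 11.55
eef_pos: [0.5403, 0.2065, 0.1953]
ee_rot: [-3.141, -0.002, -2.959]
force: [0.7, -0.3, 0.2]
width: 0.0504
```

Call:
{"method": "apply_moves", "body": {"moves": [[0.15,-0.0125,0.037,0,0],[0.15,-0.0125,0.037,0,0],[0.15,0,0,0,0.0987],[0.15,0,0,0,0.0987],[0.15,0,0,0,0.0987],[0.15,0,0,0,0],[0.15,0,0,0,0],[0.15,0,0,0,0]]}}

```text
t: 12.22
eef_pos: [0.5519, 0.2818, 0.1958]
ee_rot: [-3.141, -0.001, 3.031]
force: [0.1, 0.6, 0.4]
width: 0.0504
```

```bash
python3 look.py 7 wrist; python3 - <<'E'
from m import *
f=dict(np.load("/tmp/wrist7.npz"));P=world(f);H=hsv(f["color"]);h,sa,v=[H[...,i].astype(int) for i in range(3)]
X,Y,Z=P[...,0],P[...,1],P[...,2]
m=(abs(Z-.012)<.004)&(sa<110)&(v>60)&(np.hypot(X-.55,Y-.282)<.045)
for q in comps(m,30): rect(P[q],"plate")
E
```

```text
wrist redtop n 32 c [542.4 283.1] size [13.7  0.5] yaw 84.12 zmed 53.1
wrist redtop n 465 c [549.9 282.1] size [15.6 14.8] yaw -6.13 zmed 76.1
wrist redtop n 115 c [611.4 300. ] size [22.2  4.2] yaw 82.11 zmed 59.6
12.2667 [0.552  0.2819 0.1961] [-3.1410e+00 -5.0000e-04  3.0307e+00] 0.05034003506257313 [-0.5  0.3  0.4]
plate n 1211 c [550.1 281.9] size [50.  29.7] yaw -6.0 zmed 12.0
```

View pics/wrist7.png

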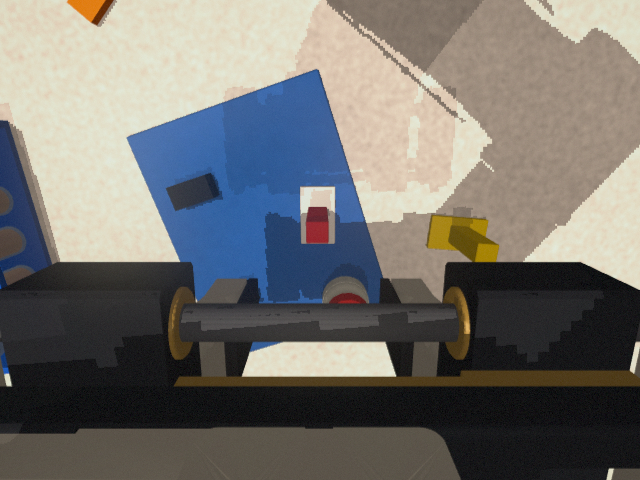

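The wrist view shows the red stem on its white plate at (318,215). It's on the mat and aligned with the jaws, and the yellow look-alike at (465,235) is well clear. I'm descending.

Call:
{"method": "apply_moves", "body": {"moves": [[0.15,0.0007,0,0.02,-0.006],[0.15,0,0,0.025,0],[0.15,0,0,0.025,0],[0.15,0,0,0.025,0],[0.15,0,0,0.025,0],[0.15,0,0,0.02,0],[0.15,0,0,0.015,0],[0.15,0,0,0.01,0],[0.15,0,0,0,0],[0.15,0,0,0,0],[0.15,0,0,0,0]]}}

```text
t: 13.18
eef_pos: [0.5521, 0.2827, 0.0327]
ee_rot: [3.141, 0.001, 3.035]
force: [0.2, 0.4, 0.2]
width: 0.0503
```

Call:
{"method": "apply_moves", "body": {"moves": [[-0.3,0,0,0,0],[-0.5,0,0,0,0],[-1,0,0,0,0],[-1,0,0,0,0],[-1,0,0,0,0],[-1,0,0,0,0],[-1,0,0,0,0]]}}

```text
t: 13.77
eef_pos: [0.5514, 0.2822, 0.0317]
ee_rot: [-3.141, -0.0, 3.034]
force: [-0.7, -0.8, 1.6]
width: 0.0163
```

Call:
{"method": "apply_moves", "body": {"moves": [[-1,0,0,-0.005,0],[-1,0,0,-0.01,0],[-1,0,0,-0.02,0],[-1,0,0,-0.03,0],[-1,0,0,-0.03,0],[-1,0,0,-0.03,0],[-1,0,0,-0.02,0],[-1,0,0,-0.01,0],[-1,0,0,0,0],[-1,0,0,0,0]]}}

```text
t: 14.6
eef_pos: [0.551, 0.2822, 0.1863]
ee_rot: [3.141, -0.0, 3.034]
force: [-0.9, -0.2, -1.7]
width: 0.0159
```

```bash
python3 look.py 8 side; python3 - <<'E'
import cv2
a=cv2.imread("pics/side8.png")[170:410,170:410]
cv2.imwrite("pics/c8.png",cv2.resize(a,None,fx=2.4,fy=2.4))
E
```

```text
side base n 203 c [ 545.8 -223.8] size [89.1 49.2] yaw -34.91 zmed 12.4
side redtop n 142 c [509.3  10.5] size [27.3 25.5] yaw 58.19 zmed 108.7
side redtop n 13 c [543.5 284.1] size [10.7  0.7] yaw 84.42 zmed 189.0
side redtop n 389 c [628.4 299.4] size [34.3 34. ] yaw 81.38 zmed 62.0
14.65 [0.5506 0.2818 0.1852] [-3.1406e+00 -1.6000e-03  3.0340e+00] 0.015902952641441998 [-0.9  0.6 -2.2]
```

View pics/c8.png

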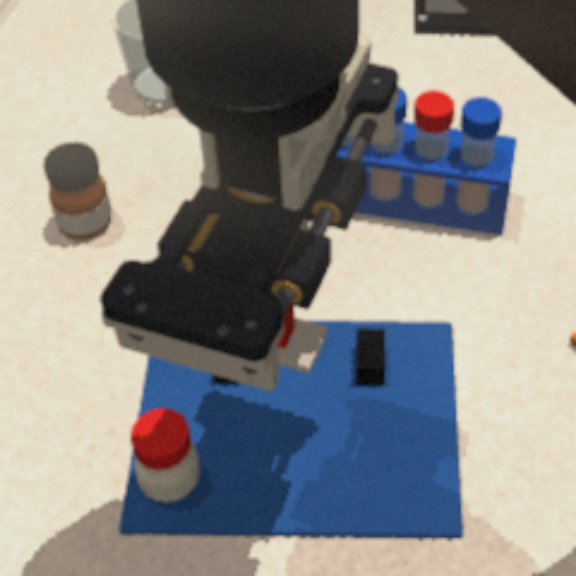

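The reflector is held and lifted: its white plate shows at (305,345) in the crop, and the red-capped pot hasn't moved. I'm carrying it over the rack with its underside at about 160 mm.

Call:
{"method": "apply_moves", "body": {"moves": [[-1,0.0005,-0.02,0,0],[-1,0.001,-0.03,0,0],[-1,0.0014,-0.038,0,0],[-1,0.0014,-0.038,0,0],[-1,0.0014,-0.038,0,0],[-1,0.0014,-0.038,0,0],[-1,0.0014,-0.038,0,0],[-1,0.0014,-0.038,0,0],[-1,0.0014,-0.038,0,0],[-1,0.0014,-0.038,0,0],[-1,0.0014,-0.038,0,0],[-1,0.0014,-0.038,0,0]]}}

```text
t: 15.65
eef_pos: [0.4883, -0.1452, 0.1848]
ee_rot: [-3.141, -0.003, 3.034]
force: [0.9, -0.7, -1.2]
width: 0.016
```

Call:
{"method": "apply_moves", "body": {"moves": [[-1,0.0014,-0.038,0,0],[-1,0.001,-0.03,0,0],[-1,0.001,-0.03,0,0],[-1,0.0005,-0.018,0,0],[-1,0,0,0,-0.0967],[-1,0,0,0,-0.0967],[-1,0,0,0,-0.0967],[-1,0,0,0.02,0],[-1,0,0,0.02,0],[-1,0,0,0.01,0],[-1,0,0,0,0],[-1,0,0,0,0]]}}

```text
t: 16.65
eef_pos: [0.4729, -0.2585, 0.1355]
ee_rot: [3.141, -0.003, -2.959]
force: [0.0, 0.1, -0.3]
width: 0.016
```

```bash
python3 look.py 9 wrist side scene; python3 - <<'E'
import cv2
a=cv2.imread("pics/side9.png")[80:220,300:480];b=cv2.imread("pics/scene9.png")[80:210,230:350]
cv2.imwrite("pics/c9a.png",cv2.resize(a,None,fx=4.2,fy=4.2));cv2.imwrite("pics/c9b.png",cv2.resize(b,None,fx=4.5,fy=4.5))
E
```

```text
wrist orange n 5757 c [ 426.5 -265.9] size [63.  29.9] yaw 10.48 zmed 62.1
wrist post n 1027 c [ 409.8 -269.1] size [39.5 38.1] yaw 10.35 zmed 50.2
wrist base n 8088 c [ 443.6 -262.7] size [128.5  74.7] yaw 10.3 zmed 12.1
wrist redtop n 335 c [ 464.5 -258.3] size [16.   1.8] yaw -79.99 zmed 155.6
wrist redtop n 1584 c [ 474.3 -256.6] size [16.1 12.5] yaw -78.8 zmed 180.0
side orange n 393 c [ 474.4 -254.4] size [156.5  33. ] yaw 11.04 zmed 62.7
side base n 1059 c [ 475.4 -256.8] size [188.   79.3] yaw 10.19 zmed 12.8
side redtop n 132 c [580.4  11.4] size [28.2 26.2] yaw 67.9 zmed 108.9
side redtop n 144 c [508.8   9.9] size [27.8 27.2] yaw -77.06 zmed 108.9
side redtop n 393 c [628.6 299.1] size [35.3 34.3] yaw 82.5 zmed 62.0
scene orange n 418 c [ 476.  -254.9] size [162.2  36.1] yaw 10.62 zmed 63.9
scene post n 68 c [ 547.2 -233.6] size [53.8 33.4] yaw -37.66 zmed 50.0
scene base n 807 c [ 476.6 -255.2] size [191.6  78.2] yaw 10.68 zmed 13.7
scene redtop n 19 c [ 492.8 -236.3] size [60.1  8.6] yaw 64.56 zmed 182.4
scene redtop n 109 c [511.3  10.2] size [28.1 27.6] yaw 77.19 zmed 109.3
scene redtop n 121 c [582.6  11.1] size [29.6 27.4] yaw 56.1 zmed 109.4
scene redtop n 314 c [630.7 298.6] size [37.6 33.9] yaw 52.04 zmed 62.1
16.8 [ 0.4743 -0.2587  0.1374] [-3.1409e+00  1.0000e-03 -2.9585e+00] 0.015802034860944992 [ 0.3 -0.2 -1.2]
```

View pics/wrist9.png

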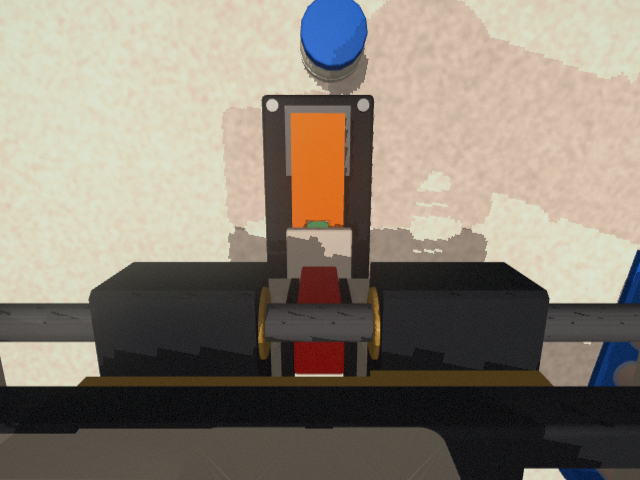

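View pics/c9a.png

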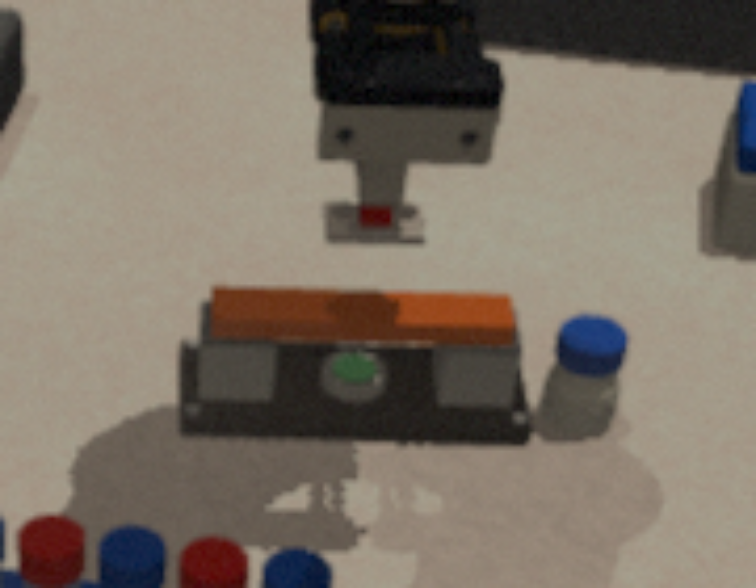

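View pics/c9b.png

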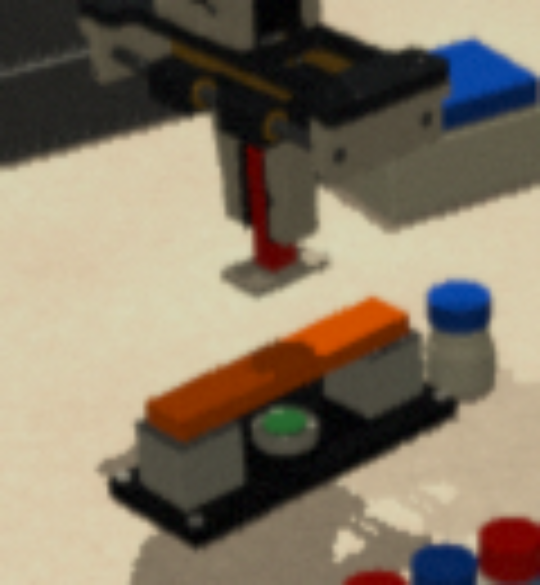

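```bash
cat > plate.py <<'E'
from m import *
import sys
f=dict(np.load(f"/tmp/wrist{sys.argv[1]}.npz"));P=world(f);H=hsv(f["color"]);h,sa,v=[H[...,i].astype(int) for i in range(3)]
X,Y,Z=P[...,0],P[...,1],P[...,2]
u=np.array([np.cos(np.radians(10.4)),np.sin(np.radians(10.4))]);n=np.array([-u[1],u[0]])
a=np.arange(640)[None,:]; r=np.arange(480)[:,None]
zp=float(sys.argv[2])
m=(abs(Z-zp)<.006)&(sa<120)&(a>270)&(a<370)&(r>200)&(r<300)
for q in comps(m,100):
    rect(P[q],"plate"); pu=P[q][:,:2]@u*1e3; pn=P[q][:,:2]@n*1e3
    print(" near-edge u",np.percentile(pu,1).round(1)," n range",np.percentile(pn,[1,99]).round(1),np.percentile(pn,[1,99]).mean().round(2), "z",np.percentile(Z[q],[5,50,95]).round(4))
    zq=np.polyfit(pu,Z[q]*1e3,1)[0], np.polyfit(pn,Z[q]*1e3,1)[0]; print(" slopes mm/mm",np.round(zq,3))
m=np.isfinite(Z)&(h>=4)&(h<17)&(sa>190)&(v>60)&(abs(Z-.062)<.004)&(X<.7)
for q in comps(m,300):
    pu=P[q][:,:2]@u*1e3; pn=P[q][:,:2]@n*1e3
    print("bar near u",np.percentile(pu,.5).round(1),"-> centre",np.percentile(pu,.5).round(1)+80,"n",np.percentile(pn,[1,99]).round(1),np.percentile(pn,[1,99]).mean().round(2))
g=np.isfinite(Z)&((h<5)|(h>172))&(sa>150)&(Z<.3)&(X<.6)&(Y<-.2)
for q in comps(g,40): print("red n",np.percentile(P[q][:,:2]@n*1e3,[1,99]).round(1),"u",np.percentile(P[q][:,:2]@u*1e3,[1,99]).round(1),"z",np.percentile(Z[q],[2,98]).round(3))
E
python3 plate.py 9 .118
```

```text
plate n 2873 c [ 459.5 -259.3] size [29.9 25.3] yaw -78.57 zmed 116.0
 near-edge u 392.8  n range [-352.6 -323.3] -337.94 z [0.1147 0.116  0.1171]
 slopes mm/mm [0.017 0.001]
bar near u 340.0 -> centre 420.0 n [-353.2 -323.9] -338.55
red n [-345.6 -330.2] u [409.5 410.7] z [0.119 0.159]
red n [-345.7 -330.1] u [414.3 425.3] z [0.179 0.181]
```

The wrist view shows the plate at columns 287–352 over the bar (291–345), and its centre is about 2.2 mm short along the bar. I'm correcting that while lowering partway.

Call:
{"method": "apply_moves", "body": {"moves": [[-1,-0.0022,-0.0004,0.005,0],[-1,0,0,0.008,0],[-1,0,0,0.008,0],[-1,0,0,0.005,0],[-1,0,0,0.002,0],[-1,0,0,0,0],[-1,0,0,0,0],[-1,0,0,0,0]]}}

```text
t: 17.47
eef_pos: [0.4761, -0.2586, 0.1088]
ee_rot: [-3.141, 0.0, -2.959]
force: [0.2, 0.2, -0.8]
width: 0.016
```

```bash
python3 look.py 10 wrist | tail -1; python3 plate.py 10 .088; python3 - <<'E'
from m import *
# edges of plate in image via column extents per row
f=dict(np.load("/tmp/wrist10.npz"));P=world(f);H=hsv(f["color"]);sa=H[...,1].astype(int);Z=P[...,2]
for lab,m in (("plate",(abs(Z-.088)<.005)&(sa<120)),("bar",(abs(Z-.062)<.003)&(sa>150))):
    L=[];R=[]
    for r in range(100,300):
        c=np.where(m[r,270:370])[0]+270
        if len(c)>30: L.append(P[r,c[0],:2]*1e3);R.append(P[r,c[-1],:2]*1e3)
    for e in (L,R):
        e=np.array(e);e=e[1:-1]
        if len(e)>5: print(lab,len(e),np.degrees(np.arctan(np.polyfit(e[:,0],e[:,1],1)[0])).round(2))
E
```

```text
17.5167 [ 0.4761 -0.2586  0.1089] [-3.1413e+00  5.0000e-04 -2.9587e+00] 0.015974146853677547 [ 0.4  0.4 -1.5]
plate n 2873 c [ 462.7 -259.4] size [30.  25.3] yaw -78.58 zmed 89.1
 near-edge u 395.9  n range [-353.3 -324. ] -338.65 z [0.0879 0.0891 0.0902]
 slopes mm/mm [ 0.022 -0.   ]
bar near u 339.7 -> centre 419.7 n [-353.1 -324. ] -338.55
red n [-346.2 -330.8] u [412.4 413.7] z [0.092 0.132]
red n [-346.4 -330.7] u [417.1 428.4] z [0.152 0.154]
plate 37 11.15
plate 37 11.47
bar 122 10.36
bar 122 10.29
```

View pics/wrist10.png

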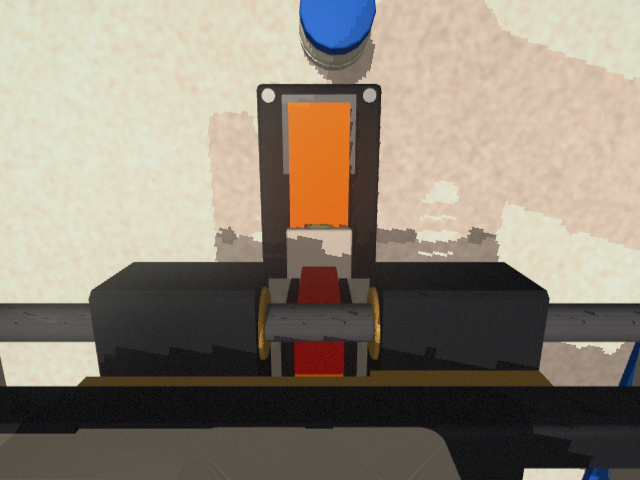

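```bash
python3 - <<'E'
from m import *
f=dict(np.load("/tmp/wrist10.npz"));P=world(f);H=hsv(f["color"]);h,sa,v=[H[...,i].astype(int) for i in range(3)];X,Y,Z=P[...,0],P[...,1],P[...,2]
u=np.array([np.cos(np.radians(10.4)),np.sin(np.radians(10.4))])
def fit(m,l):
    p=P[m];U=p[:,:2]@u;N=p[:,1]*u[0]-p[:,0]*u[1]
    c=np.linalg.lstsq(np.c_[U,N,np.ones(len(U))],p[:,2],rcond=None)[0];print(l,len(U),np.degrees(c[:2]).round(2))
fit((h>=4)&(h<17)&(sa>190)&(abs(Z-.062)<.003)&(X<.7),"bar top")
fit((abs(Z-.0890)<.005)&(sa<120)&(X<.6)&(Y<-.2),"plate top")
g=((h<5)|(h>172))&(sa>150)&(X<.6)&(Y<-.2)
fit(g&(abs(Z-.153)<.003),"stem top")
p=P[g&(Z<.135)];z=p[:,2];print("stem face du/dz deg",np.degrees(np.polyfit(z,p[:,:2]@u,1)[0]).round(2))
fit((abs(Z)<.004)&(v>150)&(X<.6),"table")
s=dict(np.load("/tmp/wrist7.npz"));P=world(s);H=hsv(s["color"]);sa=H[...,1].astype(int);v=H[...,2];X,Y,Z=P[...,0],P[...,1],P[...,2]
u=np.array([np.cos(np.radians(-6)),np.sin(np.radians(-6))])
fit((abs(Z-.012)<.004)&(sa<110)&(v>60)&(np.hypot(X-.55,Y-.282)<.035),"plate before")
E
```

```text
bar top 7448 [-0.02 -0.02]
plate top 2873 [ 1.28 -0.02]
stem top 1598 [-1.2   0.13]
stem face du/dz deg -0.09
table 152340 [-0.02 -0.  ]
plate before 1211 [0.21 0.03]
```

Call:
{"method": "apply_moves", "body": {"moves": [[-1,0.0008,0,0.003,0.006],[-1,0,0,0.004,0],[-1,0,0,0.003,0],[-1,0,0,0.001,0],[-1,0,0,0,0],[-1,0,0,0,0],[-1,0,0,0,0],[-1,0,0,0,0]]}}

```text
t: 18.18
eef_pos: [0.4752, -0.2587, 0.0977]
ee_rot: [-3.141, 0.0, -2.965]
force: [-0.3, 0.7, -1.1]
width: 0.0159
```

```bash
python3 look.py 11 wrist side scene; python3 plate.py 11 .078; python3 - <<'E'
import cv2
a=cv2.imread("pics/side11.png")[80:220,300:480];b=cv2.imread("pics/scene11.png")[80:210,230:350]
cv2.imwrite("pics/c11a.png",cv2.resize(a,None,fx=4.2,fy=4.2));cv2.imwrite("pics/c11b.png",cv2.resize(b,None,fx=4.5,fy=4.5))
E
```

```text
wrist orange n 7773 c [ 423.5 -266.5] size [57.8 29.9] yaw 10.41 zmed 62.1
wrist orange n 29 c [ 481.6 -255.4] size [15.6  3.2] yaw -88.08 zmed 141.7
wrist post n 1454 c [ 409.7 -269.2] size [39.8 38.2] yaw 10.03 zmed 50.2
wrist base n 6348 c [ 438.2 -263.5] size [117.8  74.2] yaw 10.49 zmed 12.0
wrist base n 1718 c [ 475.6 -285.5] size [51.3 17.4] yaw 9.63 zmed 12.1
wrist redtop n 322 c [ 466.6 -258.5] size [15.8  1.5] yaw -80.1 zmed 117.8
wrist redtop n 1603 c [ 476.4 -256.8] size [16.1 12.7] yaw -80.8 zmed 142.1
side orange n 110 c [ 523.  -245.8] size [58.8 25.8] yaw 7.26 zmed 63.2
side orange n 214 c [ 447.5 -259.5] size [100.5  29.4] yaw 11.87 zmed 62.8
side base n 1046 c [ 475.  -256.2] size [188.6  79.2] yaw 9.89 zmed 12.9
side redtop n 135 c [580.   11.4] size [27.6 25.6] yaw -77.0 zmed 108.8
side redtop n 141 c [508.4  10. ] size [27.3 26.2] yaw 66.39 zmed 108.9
side redtop n 387 c [628.6 298.7] size [34.2 33.6] yaw 35.26 zmed 62.0
scene orange n 374 c [ 476.2 -255.3] size [162.2  34.5] yaw 10.86 zmed 63.8
scene post n 74 c [ 543.5 -243.6] size [44.4 43.3] yaw 17.22 zmed 49.9
scene base n 800 c [ 477.3 -255.4] size [190.   78.4] yaw 9.87 zmed 13.6
scene redtop n 20 c [ 495.4 -236.6] size [63.5  6.9] yaw 62.79 zmed 140.3
scene redtop n 109 c [510.5   9. ] size [29.2 28.3] yaw -86.42 zmed 109.5
scene redtop n 122 c [582.2  10.6] size [30.6 27.3] yaw 57.62 zmed 109.5
scene redtop n 312 c [630.7 298.9] size [38.8 34.2] yaw 52.89 zmed 62.2
18.3333 [ 0.4751 -0.2587  0.0977] [-3.1415e+00  2.0000e-04 -2.9648e+00] 0.01569477479838861 [-0.2  0.2 -1.5]
plate n 2867 c [ 461.7 -259.4] size [30.  24.9] yaw -79.35 zmed 78.1
 near-edge u 395.1  n range [-353.1 -323.7] -338.44 z [0.0767 0.0781 0.0791]
 slopes mm/mm [ 0.028 -0.   ]
bar near u 339.7 -> centre 419.7 n [-353.1 -324. ] -338.58
red n [-346.1 -330.8] u [411.7 412.9] z [0.081 0.121]
red n [-346.3 -330.7] u [416.4 427.5] z [0.141 0.143]
```

View pics/c11a.png

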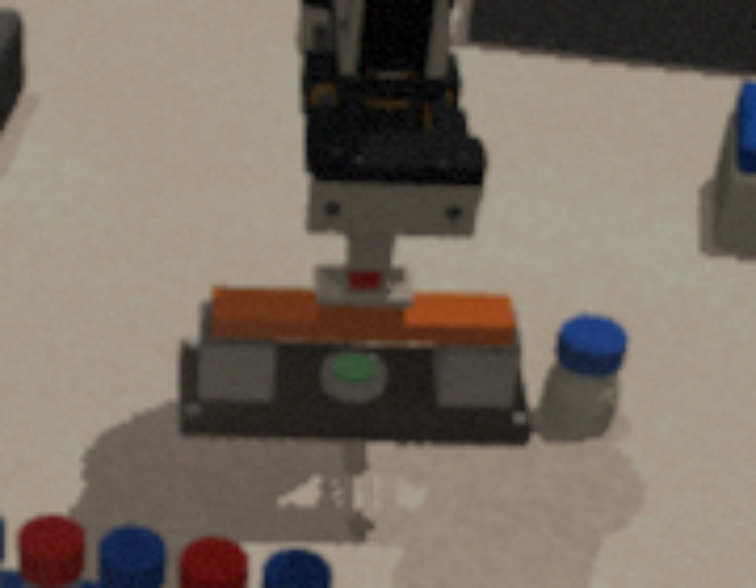

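View pics/c11b.png

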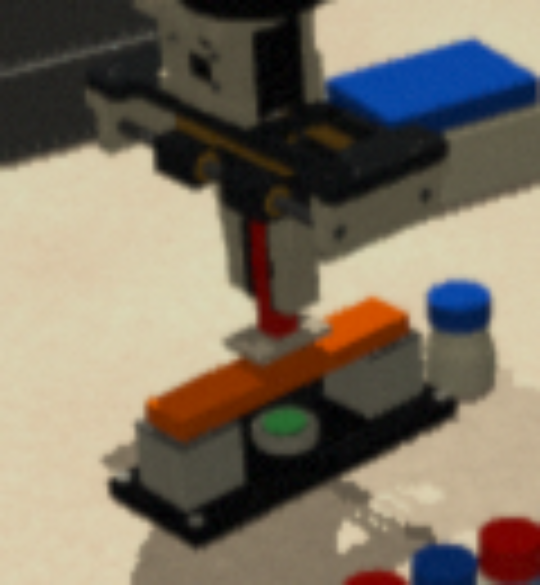

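View pics/scene11.png

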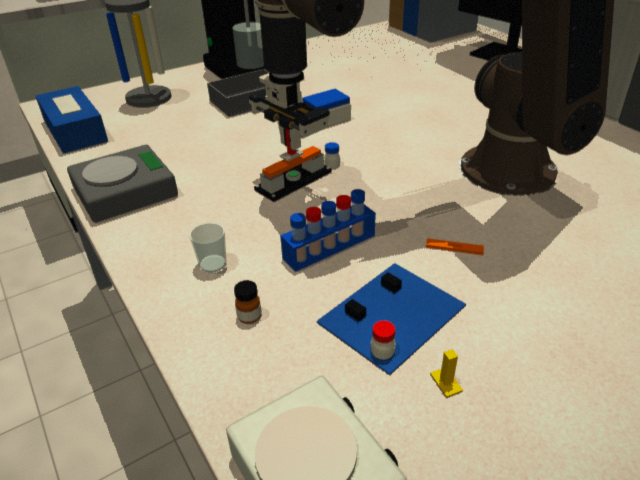

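```bash
python3 look.py 12 wrist|tail -1; python3 - <<'E'
from m import *
u=np.array([np.cos(np.radians(10.4)),np.sin(np.radians(10.4))])
for t,zp in ((9,.116),(10,.0891),(11,.0781),(12,.0781)):
    f=dict(np.load(f"/tmp/wrist{t}.npz"));P=world(f);H=hsv(f["color"]);h,sa,v=[H[...,i].astype(int) for i in range(3)];X,Y,Z=P[...,0],P[...,1],P[...,2]
    m=(abs(Z-zp)<.004)&(sa<120)&(X<.6)&(Y<-.2)
    q=max(comps(m,100),key=lambda q:q.sum()); r=np.where(q.any(1))[0]
    print(t,"plate rows z,u:",[(int(k),(np.median(Z[k][q[k]])*1e3).round(2),(np.median(P[k][q[k]][:,:2]@u)*1e3).round(1)) for k in r[2:-2:6]])
    g=((h<5)|(h>172))&(sa>150)&(X<.6)&(Y<-.2)
    for q in comps(g,40):
        r=np.where(q.any(1))[0]; print("   red z,u:",[((np.median(Z[k][q[k]])*1e3).round(1),(np.median(P[k][q[k]][:,:2]@u)*1e3).round(1)) for k in r[1:-1:6]])
    b=np.isfinite(Z)&(abs(Z-.062)<.003)&(h<17)&(sa>150)&(X<.6)&(Y<-.2);print("   bar z spread",np.std(Z[b]).round(5))
E
```

```text
18.3833 [ 0.4751 -0.2587  0.0976] [-3.1415e+00  1.0000e-04 -2.9648e+00] 0.0158634357136482 [ 0.2 -0.1 -1.2]
9 plate rows z,u: [(230, np.float64(115.59), np.float64(393.2)), (236, np.float64(116.15), np.float64(395.9)), (242, np.float64(116.02), np.float64(398.7)), (248, np.float64(116.09), np.float64(401.5)), (254, np.float64(116.11), np.float64(404.4)), (260, np.float64(116.05), np.float64(407.2)), (266, np.float64(115.84), np.float64(410.2)), (272, np.float64(115.92), np.float64(413.1)), (278, np.float64(115.77), np.float64(416.1))]
   red z,u: [(np.float64(119.7), np.float64(409.9)), (np.float64(128.1), np.float64(409.9)), (np.float64(135.5), np.float64(410.0)), (np.float64(142.6), np.float64(410.0)), (np.float64(149.2), np.float64(409.9)), (np.float64(155.1), np.float64(410.0))]
   red z,u: [(np.float64(179.8), np.float64(414.9)), (np.float64(180.0), np.float64(416.9)), (np.float64(180.0), np.float64(418.9)), (np.float64(180.0), np.float64(421.0)), (np.float64(179.9), np.float64(423.2))]
   bar z spread 0.00067
10 plate rows z,u: [(230, np.float64(88.8), np.float64(396.3)), (236,
[... 1963 characters left out ...]
float64(78.22), np.float64(406.6)), (260, np.float64(78.1), np.float64(409.4)), (266, np.float64(78.17), np.float64(412.3)), (272, np.float64(78.13), np.float64(415.3)), (278, np.float64(78.1), np.float64(418.2))]
   red z,u: [(np.float64(81.6), np.float64(412.1)), (np.float64(90.2), np.float64(412.1)), (np.float64(97.7), np.float64(412.1)), (np.float64(104.5), np.float64(412.2)), (np.float64(111.1), np.float64(412.1)), (np.float64(117.2), np.float64(412.1))]
   red z,u: [(np.float64(142.4), np.float64(416.7)), (np.float64(142.0), np.float64(418.9)), (np.float64(142.2), np.float64(420.9)), (np.float64(142.1), np.float64(423.0)), (np.float64(142.1), np.float64(425.2))]
   bar z spread 0.00066
```

View pics/wrist12.png

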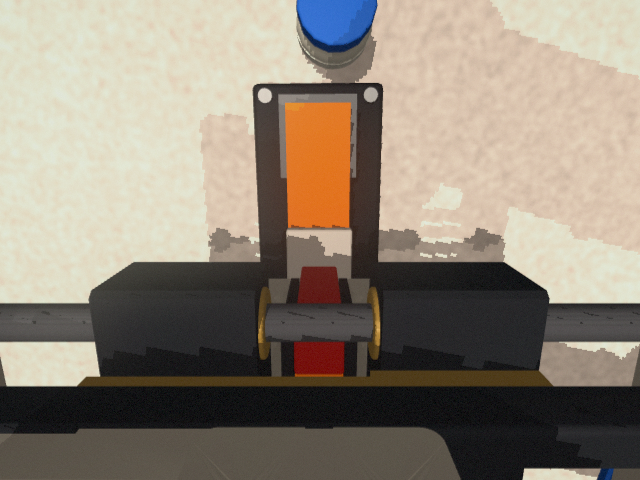

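The plate (287–352) is centred over the bar (286–351) and level. Its underside is about 10 mm above the bar top, and the stem is vertical. I'm handing in.

```bash
python3 -c "
from station import job,arm
print(job.job_done()); print(arm.get_state()['t'])"
```

```text
the job is handed in; nothing more can be done
None
the job is handed in; nothing more can be done
```

The orange bar is on the stage posts and released, and the arm is holding the reflector still above its slot. I handed the job in at about 18.4 s on the robot's clock; no verdict is reported.

**Bar:** I used the 160 mm bar from the dock's rests, not the 115 mm look-alike. After release, the wrist camera put it within about 0.5 mm of the stage centre and about 0.1° of its direction.

**Reflector:** I took it by the red stem and carried it over the rack with its underside at about 160 mm. In the last wrist image:
- **Height:** its underside is about 10 mm above the bar's top.
- **Centring:** it is within about 0.5 mm of the slot's middle both along and across the bar.
- **Direction:** its long side is within about 0.3° of the bar.
- **Upright:** the stem face is vertical within 0.1°. It never touched the bar.

**Left alone:** the rack, pots, beaker and yellow look-alike showed no sign of being moved in the camera pictures.

**Checks that disagreed:**
- The three cameras differ by 1–3 mm in absolute position, so I centred using the wrist camera's relative measurements.
- One plane fit suggested the reflector's plate was tilted by about 1.3°. The row-by-row depths and the stem face showed it level, so I put that down to depth noise.

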